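# Shift the lens edger's feed lever through its gate

### The job

On the green lens-edging machine, push the feed lever out of the middle lane and through the slotted gate into the slot marked by the green disc, fully home against the end of that slot, using closed fingertips or the outside of the fingers, then take the hand away. Only push it: do not lift the lever, do not ram it hard against the gate, and do not run it into the slot of any other coloured disc. Leave the loose things where they are.

Things in the scene. Friction and masses are not known exactly. Their poses are not given: they have to be found in the camera images.
- machine: green lens-edging machine, fixed to the bench: a flat base 260 mm (x) by 380 mm (y), deck 62 mm high. Origin: centre of its underside, right below the gate's centre; x runs along the gate's lanes, y across them, z up. The edging wheel and motor stand on the deck from y = +100 mm outward, up to 155 mm above the bench
- gate (a point): centre of the gate plate's top (aluminium, 144 x 144 mm, 74 mm above the bench; axes as the machine's). Three lanes along x, 18 mm wide, at y = -42, 0, +42 mm; a cross channel along y at x = 0, 20 mm wide with 5 mm rounded corners, joins their middles. Lanes end with the lever's axis at x = +-32 mm; the outer lanes let it go out to y = +-45 mm
- handle: feed lever: upright 12 mm steel stem in the gate with a wooden cylindrical handle 26 mm in diameter, 98 to 155 mm above the bench, brass band near the top. It stays upright, slides in the gate with about 2 N of friction each way and stays where it is left; the gate's walls stop it. Origin: on its axis at bench level; axes as the machine's
- handle_mid (a point): middle of the wooden handle, on its axis, 126.5 mm above the bench
- sel_x (a joint): place of the lever along the lanes, m, 0 at the cross channel, + along the machine's x; it starts anywhere along the middle lane
- sel_y (a joint): place of the lever across the lanes, m, 0 at the middle lane, + along the machine's y
- lift (a joint): how far the spring-loaded lever has been lifted, m: 0 is down (normal), 0.015 the most; about 6 N pulls it up
- green_disc: green disc, 26 mm across, 2 mm thick, fixed on the gate plate beyond one of the four ends of the outer lanes, centre at x = +-58, y = +-42 mm in the machine's frame, 26 mm beyond the axis of a lever that is fully home; which end changes from run to run. Origin: centre of its underside
- red_disc: red disc of the same kind, at another of the four ends of the outer lanes
- yellow_disc: yellow disc of the same kind, at another of the four ends of the outer lanes
- blue_disc: blue disc of the same kind, at another of the four ends of the outer lanes
- cork_stopper: cork stopper, 28 mm wide, 32 mm tall, standing on the deck (62 mm up) at the right (-y) end; loose, to be left alone; origin: centre of its underside
- frosted_lens: frosted glass lens, 48 mm across, 9 mm thick, lying on the deck at the right (-y) end; loose, to be left alone; origin: centre of its underside
- brass_hood: brass sliding hood, 50 x 124 x 48 mm, on the bench at the left; loose, to be left alone; origin: centre of its underside
- card_holder: walnut stereo card holder, 40 x 180 x 58 mm, on the bench at the left; loose, to be left alone; origin: centre of its underside
- pliers: pliers with red handles, about 150 mm long, 11 mm high, on the bench at the right; loose, to be left alone; origin: centre of its underside (lies along its x axis)
- screwdriver: screwdriver lying on the bench at the right; loose, to be left alone; origin: centre of its underside (lies along its x axis)
- polish_jar: jar of polish, 54 mm across, 70 mm tall, on the bench at the left; loose, to be left alone; origin: centre of its underside

How it is judged:
By the outcome, as a careful person would: the job done as asked, in the order asked, and still so for the second after the job is handed in, with the robot touching nothing.
It also fails if it takes over 48 s, if anything falls off the work surface, if the arm or the gripper's body presses on something with over 40 N, if the wrist force passes 120 N, or if a joint passes its speed limit or range.

### The arm

A 6-joint arm with a two-finger parallel gripper is mounted at the origin on the work surface. World frame = base frame: x ahead of the robot, y to its left, z up, the work surface at z = 0. Lengths are in m, angles in rad, forces in N, time in s.
With the tool pointing down it reaches from about 0.275 to 0.825 m from the base axis. Payload 5.2 kg.
Tool frame: the origin (TCP) lies on the centre line of the jaws, within the pads' length; the fingertips stand 11 mm ahead of it and the grasp point (between the pads) lies 8 mm behind it (env.tip_reach is the distance from the TCP to the fingertips, in m); z points along the fingers, y is the line along which they close (so a half turn about z gives the same grasp; the last joint's range is limited). The gripper opens to 93 mm and grips with 3 to 60 N. Pads are 15 mm wide; open, the fingers measure 128 mm over their backs; the gripper's body (75 mm by 188 mm) begins 65 mm behind the grasp point.
Start: joints at [-1.488, 0.259, 1.535, -0, 1.348, -0.203], TCP at [0.155, -0.528, 0.23] pointing down, gripper open.
Joint ranges: [-3.14, 3.14], [-0.91, 2.08], [0.19, 2.58], [-1.22, 4.36], [0.22, 2.71], [-3.12, 3.12]. Speed limits (rad/s): [2.57, 2.57, 3.14, 3.14, 3.14, 3.14].

### API

Orientations are given as a unit quaternion [w, x, y, z].
In Python, from workcell import env, eyes gives the robot as it stands. The module is installed in compiled form; this text tells all that it offers.
- The arm moves only by the tool apply_moves, never from a script. Its argument "targets" is a list of rows, each a list of 6 numbers: the shift along the tool's x, y, z normalised to -1 to 1, where 1 is 0.5 m, then the turn, a rotation vector about the tool's x, y, z normalised to -1 to 1, where 1 is pi rad. In form: [[x, y, z, rx, ry, rz], ...]. A call has 1 to 12 rows; each row shifts and turns the commanded pose from where the row before left it, along the tool's axes as they then stand; what a row does not reach is not made up. A row lasts 1/12 s, in which the tool goes at most 41.7 mm and 7.16 degrees, less where a joint would pass 70% of its speed; a pose out of reach is approached as far as the arm can. A call with a number of a shift or a turn outside -1 to 1 is refused whole. A call with a gripper value outside its range is refused whole. "gripper" is the opening, from 0 (shut) to 1 (fully open), set as the call begins (left out, the last holds). The fingers move at their own pace and stop on an object; "squeeze" is the grip in N (left out, the last holds). Time passes only in rows, so rows that do not move let the fingers close. It gives the time, the measured TCP pose, the force, the opening and the grip force at its end, in the units of the state.
- env.get_obs(): the state, without advancing time (a new reading comes with each control period).
- eyes.read_camera(name): name is "side" or "top" or "wrist"; returns (picture, depth): 480x640x3 uint8, red, green, blue; 480x640 float32, m along the optical axis (not along the pixel's ray), 0 where there is no reading.
- eyes.camera_params(name): a dict with "K" (3x3 intrinsics, pixels), "position" and "attitude" of the camera in the world; the wrist camera has in their place "tool_from_camera" (4x4, takes a point from camera to tool coordinates, whose origin is the TCP and whose axes are the flange's). Camera axes: x right, y down, z forward; pixel columns grow to the right and rows downward; lengths in m; the calibration is good to about 2 mm. A picture is of the moment at which its call begins: read the wrist's pose just before it. camera_params takes no time and is no camera call.
- env.close_job(): hands the job in; it is judged then, once.
The state is a dict: "t": time; "qpos": joint angles; "joint_vel": joint speeds; "effort": joint torques, N m; "position": TCP position; "tcp_rot": TCP orientation; "force": force on the tool from outside, world axes, zero at the start; "ft_torque": the same for the moment, N m; "opening": finger opening in m; "gripper_force": force on a finger pad.
Only numpy, scipy, OpenCV 4.12 (cv2) and the standard library are available. Lean on these libraries where they do the work, as an engineer would, in place of code of your own. Each camera call takes 0.05 s, during which the arm holds its last target. There are 200 camera calls.

## Working session

There is one attempt and no reset: what is moved stays moved. The work goes in short steps, Python scripts to look and compute and a tool call to move; the robot and the scene stay as the last step left them, time stands still between calls to the robot, and variables do not carry over. Pictures are saved under pics/ and viewed, at most 10 in all, crops included, and the job is handed in when it is done.

Besides the shell and the picture viewer there is one more tool, called after ">>>" by a JSON object that holds its "name" and its "arguments". apply_moves: Moves the arm, as the interface text tells. Scaled input: -1 to 1 covers 0.5 m each way for a shift and pi rad each way for a turn. Its arguments: {"type":"object","properties":{"targets":{"type":"array","items":{"type":"array","items":{"type":"number"}}},"gripper":{"type":"number"},"squeeze":{"type":"number"}},"required":["targets"]}

```bash
mkdir -p pics; cat > h.py <<'E'
import numpy as np,cv2
from scipy.spatial.transform import Rotation as R
from workcell import env,eyes
def snap(n,f):
    p,d=eyes.read_camera(n); cv2.imwrite(f'pics/{f}.png',p[:,:,::-1]); np.save(f'pics/{f}.npy',d); return p,d
def att(a):
    a=np.array(a); return a if a.shape==(3,3) else R.from_quat(a,scalar_first=True).as_matrix()
def world(n,u,v,d):
    c=eyes.camera_params(n); p=d*np.linalg.solve(np.array(c['K']),[u,v,1.]); return att(c['attitude'])@p+c['position']
def onplane(n,u,v,z):
    c=eyes.camera_params(n); r=att(c['attitude'])@np.linalg.solve(np.array(c['K']),[u,v,1.]); o=np.array(c['position']); return o+r*(z-o[2])/r[2]
E
python3 - <<'E'
from h import *
o=env.get_obs(); print(o)
for n in('top','side'):
    print(eyes.camera_params(n)); snap(n,n+'0')
E
```

```text
{'t': 0.0, 'qpos': array([-1.48780407e+00,  2.59314025e-01,  1.53615070e+00, -2.04310122e-05,
        1.34800061e+00, -2.02782210e-01]), 'joint_vel': array([ 1.26411445e-03,  1.73638844e-03, -1.25761015e-03,  1.82556857e-03,
       -4.07051078e-05,  4.19623234e-04]), 'effort': array([ 4.06754116e-04, -4.37307572e+01, -2.84003735e+01,  7.17426161e-02,
        4.13781800e-02, -1.38303926e-04]), 'position': array([ 0.15502243, -0.52711126,  0.22880617]), 'tcp_rot': array([-9.35254498e-04,  9.89808219e-01,  1.42403695e-01,  4.61053371e-05]), 'force': array([ 0.31537475, -0.58873106, -0.21797946]), 'ft_torque': array([ 0.00830157, -0.02753471,  0.01021038]), 'gripper_force': 0.0, 'opening': 0.09316672680324249}
{'K': array([[532.26625962,   0.        , 319.99162551],
       [  0.        , 532.26625962, 240.98937795],
       [  0.        ,   0.        ,   1.        ]]), 'position': array([0.26145872, 0.00319274, 1.34006462]), 'attitude': array([ 0.07666769, -0.67376504,  0.73043337, -0.08142376])}
{'K': array([[462.48225382,   0.        , 309.61793809],
       [  0.        , 462.48225382, 244.56259361],
       [  0.        ,   0.        ,   1.        ]]), 'position': array([0.16153862, 0.8099505 , 1.17749719]), 'attitude': array([ 0.07428463, -0.19467601,  0.92234442, -0.32536721])}
```

View pics/top0.png

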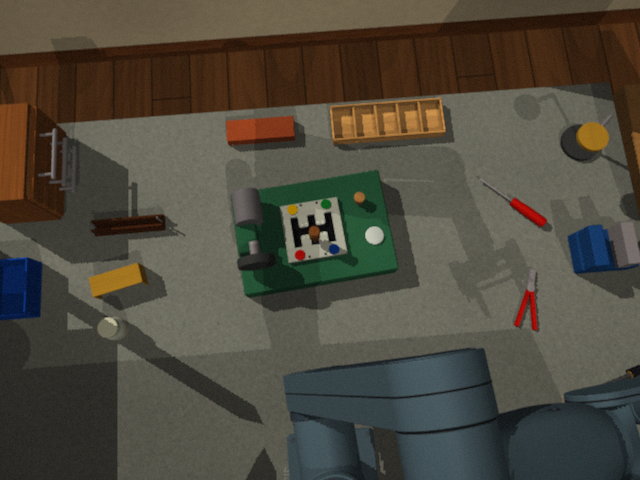

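View pics/side0.png

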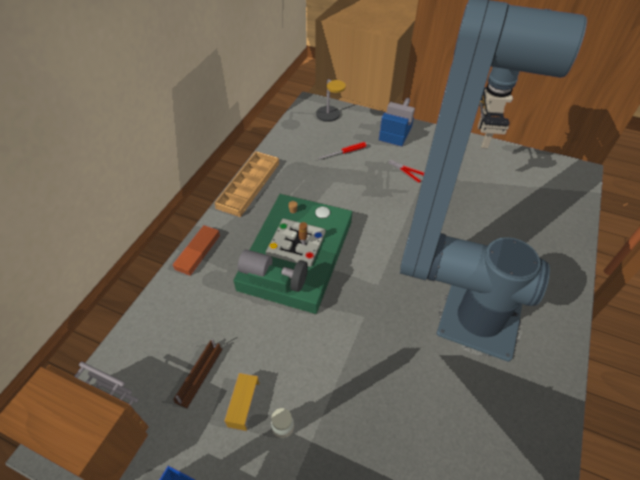

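The top view shows the gate around (314,230), with discs yellow (293,210), green (326,204), blue (334,249) and red (300,255). The handle is near (314,232), so green is at the far (+x), right (-y) end. I'll enlarge that area and measure it.

```bash
cat > m.py <<'E'
from h import *
from scipy.optimize import least_squares
p=cv2.imread('pics/top0.png'); 
cv2.imwrite('pics/crop0.png',cv2.resize(p[180:280,260:390],None,fx=6,fy=6,interpolation=cv2.INTER_CUBIC)[:600,:780])
hsv=cv2.cvtColor(p,cv2.COLOR_BGR2HSV)
S={'y':(293,210,22,35),'g':(326,204,40,80),'b':(334,249,100,130),'r':(300,255,0,8)}
W={}
for k,(u,v,a,b) in S.items():
    s=hsv[v-8:v+9,u-8:u+9]; m=(s[...,0]>=a)&(s[...,0]<=b)&(s[...,1]>150)&(s[...,2]>60)
    if k=='g': m&=s[...,2]>90
    y,x=np.nonzero(m); c=(u-8+x.mean(),v-8+y.mean()); W[k]=onplane('top',*c,.076); print(k,len(x),c,W[k])
mod={'g':(.058,-.042),'y':(.058,.042),'b':(-.058,-.042),'r':(-.058,.042)}
def f(q):
    c,s=np.cos(q[2]),np.sin(q[2])
    return np.ravel([np.array([q[0]+c*a-s*b,q[1]+s*a+c*b])-W[k][:2] for k,(a,b) in mod.items()])
r=least_squares(f,[.5,0,.1]); print(r.x,np.round(r.fun*1000,1))
E
python3 m.py
```

```text
y 70 (np.float64(291.87142857142857), np.float64(208.94285714285715)) [0.63545983 0.04562785 0.076     ]
g 21 (np.float64(324.8095238095238), np.float64(202.52380952380952)) [ 0.64534657 -0.03682195  0.076     ]
b 69 (np.float64(333.768115942029), np.float64(248.7536231884058)) [ 0.52694779 -0.04886229  0.076     ]
r 78 (np.float64(299.71794871794873), np.float64(254.62820512820514)) [0.51912097 0.03458016 0.076     ]
[ 0.58171879 -0.00136906  0.10086379] [-1.7 -0.5 -0.3  0.6  1.3 -0.1  0.7 -0. ]
```

View pics/crop0.png

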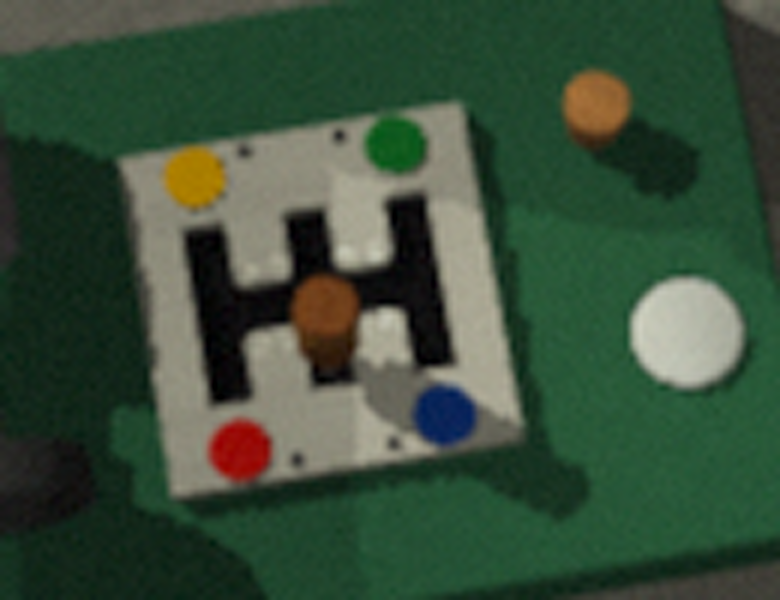

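Enlarged crop: green disc at crop (396,145), handle top at (326,305), so it sits slightly on the -x side of the cross channel. No slot is hidden. Next I'll refine the gate pose and the lever position.

```bash
cat >> m.py <<'E'
W['g']=onplane('top',260+396/6-.4,180+145/6-.4,.076)
r=least_squares(f,[.5,0,.1]); q=r.x; print(q,np.round(r.fun*1000,1)); np.save('q.npy',q)
h=onplane('top',260+326/6-.4,180+305/6-.4,.155); c,s=np.cos(q[2]),np.sin(q[2])
print('lever mach',np.array([[c,s],[-s,c]])@(h[:2]-q[:2]))
E
cat >> h.py <<'E'
def plan(mx,my,z,yaw=0):
    "shift/turn in tool units to machine point (mx,my), TCP height z, tool x along machine x"
    q=np.load('q.npy');o=env.get_obs();T=R.from_quat(o['tcp_rot'],scalar_first=True)
    c,s=np.cos(q[2]),np.sin(q[2]); g=np.array([q[0]+c*mx-s*my,q[1]+s*mx+c*my,z])
    G=R.from_matrix([[c,s,0],[s,-c,0],[0,0,-1]])
    d=T.inv().apply(g-o['position'])/.5; 
    print('t',o['t'],'mach',np.array([[c,s],[-s,c]])@(o['position'][:2]-q[:2]),o['position'],'F',o['force'])
    print('goal',g,'tool shift',d.round(4),'in target axes',(G.inv().apply(g-o['position'])/.5).round(4),'turn',((T.inv()*G).as_rotvec()/np.pi).round(4))
E
python3 m.py; python3 -c "
from h import *
plan(-.07,0,.23)"
```

```text
y 70 (np.float64(291.87142857142857), np.float64(208.94285714285715)) [0.63545983 0.04562785 0.076     ]
g 21 (np.float64(324.8095238095238), np.float64(202.52380952380952)) [ 0.64534657 -0.03682195  0.076     ]
b 69 (np.float64(333.768115942029), np.float64(248.7536231884058)) [ 0.52694779 -0.04886229  0.076     ]
r 78 (np.float64(299.71794871794873), np.float64(254.62820512820514)) [0.51912097 0.03458016 0.076     ]
[ 0.58171879 -0.00136906  0.10086379] [-1.7 -0.5 -0.3  0.6  1.3 -0.1  0.7 -0. ]
[ 0.58087986 -0.00179056  0.08990786] [ 0.4  0.1 -0.6 -0.4 -0.1  0.   0.2  0.3]
lever mach [-2.41415392e-02  1.56914731e-06]
t 0.1 mach [-0.47130122 -0.48505972] [ 0.15503417 -0.52720775  0.22890528] F [ 0.3125663  -0.25497154 -0.53558944]
goal [ 0.51116259 -0.00807563  0.23      ] tool shift [ 9.761e-01 -7.954e-01 -6.000e-04] in target axes [ 0.8026 -0.9701 -0.0022] turn [-0.0005 -0.0001  0.0623]
```

>>> {"name": "apply_moves", "arguments": {"targets": [[0, 0, 0, 0, 0, 0.0312], [0, 0, 0, 0, 0, 0.0311], [0.04, -0.0485, 0, 0, 0, 0], [0.04, -0.0485, 0, 0, 0, 0], [0.04, -0.0485, 0, 0, 0, 0], [0.04, -0.0485, 0, 0, 0, 0], [0.04, -0.0485, 0, 0, 0, 0], [0.04, -0.0485, 0, 0, 0, 0], [0.04, -0.0485, 0, 0, 0, 0], [0.04, -0.0485, 0, 0, 0, 0], [0.04, -0.0485, 0, 0, 0, 0], [0.04, -0.0485, 0, 0, 0, 0]], "gripper": 0}}

```text
t: 1.1
position: [0.3329, -0.2666, 0.2294]
tcp_rot: [-0.0, 0.999, 0.045, -0.0]
force: [0.1, -0.8, -0.7]
opening: 0.0174
gripper_force: 0.0
```

>>> {"name": "apply_moves", "arguments": {"targets": [[0.04, -0.0485, 0, 0, 0, 0], [0.04, -0.0485, 0, 0, 0, 0], [0.04, -0.0485, 0, 0, 0, 0], [0.04, -0.0485, 0, 0, 0, 0], [0.04, -0.0485, 0, 0, 0, 0], [0.04, -0.0485, 0, 0, 0, 0], [0.04, -0.0485, 0, 0, 0, 0], [0.04, -0.0485, 0, 0, 0, 0], [0.04, -0.0485, 0, 0, 0, 0], [0.04, -0.0485, 0, 0, 0, 0], [0, 0, 0, 0, 0, 0], [0, 0, 0, 0, 0, 0]]}}

```text
t: 2.1
position: [0.5099, -0.0074, 0.229]
tcp_rot: [-0.0, 0.999, 0.047, -0.001]
force: [0.2, -0.2, 0.1]
opening: 0.0001
gripper_force: 0.0
```

```bash
python3 -c "
from h import *
plan(-.07,0,.128)
snap('wrist','w1');print(eyes.camera_params('wrist'),env.get_obs()['opening'])"
```

```text
t 2.1 mach [-0.0711978   0.00083607] [ 0.50989456 -0.00735049  0.22898668] F [ 0.23788284 -0.24486944  0.11613869]
goal [ 0.51116259 -0.00807563  0.128     ] tool shift [0.0027 0.0017 0.202 ] in target axes [0.0024 0.0017 0.202 ] turn [-0.0001  0.0004  0.0011]
{'K': array([[380.60210841,   0.        , 318.06477736],
       [  0.        , 380.60210841, 243.49444605],
       [  0.        ,   0.        ,   1.        ]]), 'tool_from_camera': array([[ 4.25001560e-04, -9.69071763e-01, -2.46778723e-01,
         6.75681176e-02],
       [ 9.99999898e-01,  3.74061352e-04,  2.53300697e-04,
        -7.44537712e-04],
       [-1.53156170e-04, -2.46778805e-01,  9.69071823e-01,
        -1.54693697e-01],
       [ 0.00000000e+00,  0.00000000e+00,  0.00000000e+00,
         1.00000000e+00]])} 0.0009058681449146881
```

View pics/w1.png

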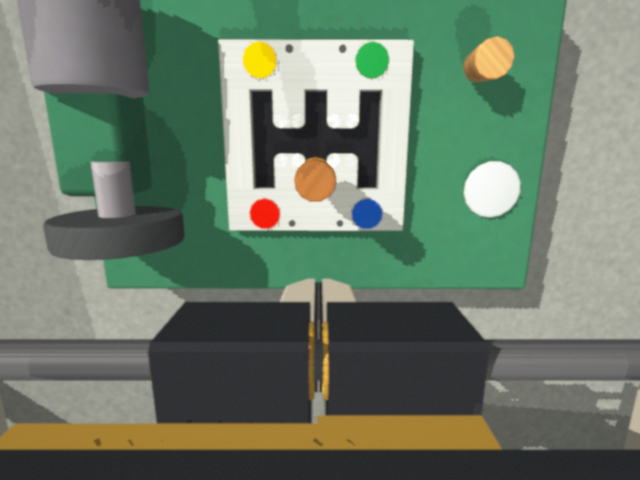

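The wrist view shows discs yellow (259,60), green (372,60), red (264,213) and blue (367,213), with the handle top at (315,180) in the middle lane. I'll refine the gate pose from this closer view.

```bash
cat > m2.py <<'E'
from h import *
from scipy.optimize import least_squares
o=env.get_obs();c=eyes.camera_params('wrist');T=np.eye(4);T[:3,:3]=R.from_quat(o['tcp_rot'],scalar_first=True).as_matrix();T[:3,3]=o['position'];C=T@c['tool_from_camera']
def wp(u,v,z):
    r=C[:3,:3]@np.linalg.solve(c['K'],[u,v,1.]);return (C[:3,3]+r*(z-C[2,3])/r[2])[:2]
W={'y':wp(259.5,60,.076),'g':wp(372,60.5,.076),'r':wp(264.5,213.5,.076),'b':wp(367,213.5,.076)}
mod={'g':(.058,-.042),'y':(.058,.042),'b':(-.058,-.042),'r':(-.058,.042)}
def f(q):
    k,s=np.cos(q[2]),np.sin(q[2]);return np.ravel([np.array([q[0]+k*a-s*b,q[1]+s*a+k*b])-W[n] for n,(a,b) in mod.items()])
r=least_squares(f,[.58,0,.09]);q=r.x;print(q,np.load('q.npy'),np.round(r.fun*1e3,1))
k,s=np.cos(q[2]),np.sin(q[2]);print('lever',np.array([[k,s],[-s,k]])@(wp(315,180,.155)-q[:2]), 'tcp',np.array([[k,s],[-s,k]])@(o['position'][:2]-q[:2]))
np.save('q.npy',q)
plan(-.07,0,.128)
E
python3 m2.py
```

```text
[0.58075547 0.0007554  0.09051391] [ 0.58087986 -0.00179056  0.08990786] [ 0.5 -0.2  0.3  0.2 -0.5 -0.1 -0.3  0.1]
lever [-2.36898432e-02 -9.71752860e-06] tcp [-0.07187129 -0.00259786]
t 2.15 mach [-0.07187129 -0.00259786] [ 0.50941321 -0.0083283   0.22908387] F [-0.07207507 -0.18969753 -0.42125407]
goal [ 0.51104202 -0.00557193  0.128     ] tool shift [ 0.0041 -0.0052  0.2022] in target axes [ 0.0037 -0.0052  0.2022] turn [-0.      0.0005  0.0004]
```

>>> {"name": "apply_moves", "arguments": {"targets": [[0.004, -0.005, 0.05, 0, 0, 0], [0, 0, 0.05, 0, 0, 0], [0, 0, 0.05, 0, 0, 0], [0, 0, 0.052, 0, 0, 0], [0.02, 0, 0, 0, 0, 0], [0.018, 0, 0, 0, 0, 0], [0.008, 0, 0, 0, 0, 0], [0.008, 0, 0, 0, 0, 0], [0.008, 0, 0, 0, 0, 0], [0.008, 0, 0, 0, 0, 0], [0.008, 0, 0, 0, 0, 0], [0, 0, 0, 0, 0, 0]]}}

```text
t: 3.15
position: [0.5516, -0.0025, 0.1293]
tcp_rot: [0.0, 0.999, 0.045, 0.001]
force: [-0.9, 0.3, -0.0]
opening: 0.0005
gripper_force: 0.5
```

```bash
python3 -c "
from h import *
plan(-.0205,0,.128)
p,d=snap('wrist','w2')
p,d=snap('top','t2');cv2.imwrite('pics/both.png',np.hstack([cv2.resize(cv2.imread('pics/w2.png'),(400,300)),cv2.resize(cv2.imread('pics/t2.png')[180:280,260:390],(390,300),interpolation=cv2.INTER_CUBIC)]))"
```

```text
t 3.15 mach [-0.02930011 -0.000583  ] [ 0.551628   -0.00247366  0.12933925] F [-0.91043732  0.29296107 -0.01184727]
goal [ 0.56033938 -0.00109761  0.128     ] tool shift [ 0.0176 -0.0012  0.0027] in target axes [ 0.0176 -0.0012  0.0027] turn [ 0.0001 -0.0006 -0.0001]
```

View pics/both.png

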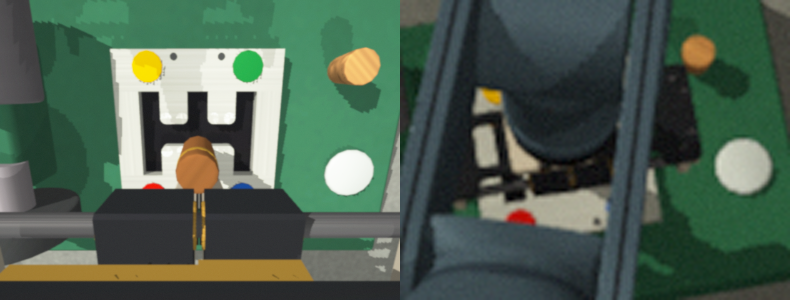

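The wrist view (left) shows the handle touching the closed fingers, with its stem still just below the cross channel. I'll use depth to place the handle top.

```bash
cat >> h.py <<'E'
def lever(f=None):
    o=env.get_obs();d=eyes.read_camera('wrist')[1] if f is None else np.load(f)
    c=eyes.camera_params('wrist');T=np.eye(4);T[:3,:3]=R.from_quat(o['tcp_rot'],scalar_first=True).as_matrix();T[:3,3]=o['position'];C=T@c['tool_from_camera']
    v,u=np.nonzero(d>0);P=(np.linalg.solve(c['K'],np.stack([u,v,np.ones_like(u)]))*d[v,u]).T@C[:3,:3].T+C[:3,3]
    q=np.load('q.npy');k,s=np.cos(q[2]),np.sin(q[2]);M=np.c_[(P[:,:2]-q[:2])@np.array([[k,-s],[s,k]]),P[:,2]]
    m=(abs(M[:,2]-.155)<.004)&(abs(M[:,0])<.06)&(abs(M[:,1])<.065);A=M[m]
    B=A.copy(); t=np.array([k*(o['position'][0]-q[0])+s*(o['position'][1]-q[1]),-s*(o['position'][0]-q[0])+k*(o['position'][1]-q[1])])
    print('tcp',t.round(4),'n',len(A),'min',A.min(0).round(4),'max',A.max(0).round(4),'med',np.median(A,0).round(4),'p1/99',np.percentile(A,[2,98],axis=0).round(4).tolist())
E
python3 -c "
from h import *
lever('pics/w2.npy')"
```

```text
tcp [-0.0298 -0.0003] n 3585 min [-0.0237 -0.0114  0.151 ] max [0.0044 0.014  0.1589] med [-0.0075  0.0011  0.154 ] p1/99 [[-0.0225, -0.01, 0.1517], [0.0032, 0.0124, 0.1556]]
```

The offset between TCP and lever is 20 mm, as predicted. The lever is at x ≈ -9.5 mm, so I'll push about 9 mm more, then measure.

>>> {"name": "apply_moves", "arguments": {"targets": [[0.006, 0, 0, 0, 0, 0], [0.006, 0, 0, 0, 0, 0], [0.006, 0, 0, 0, 0, 0], [0, 0, 0, 0, 0, 0], [0, 0, 0, 0, 0, 0]]}}

```text
t: 3.67
position: [0.5597, -0.0016, 0.1286]
tcp_rot: [-0.0, 0.999, 0.045, 0.0]
force: [-0.4, 0.4, 0.6]
opening: -0.0
gripper_force: 0.4
```

```bash
python3 -c "
from h import *
lever();lever();plan(-.0203,0,.128)"
```

```text
tcp [-0.0212 -0.0004] n 3632 min [-0.0148 -0.0118  0.151 ] max [0.0133 0.0138 0.159 ] med [0.0013 0.0007 0.1544] p1/99 [[-0.013, -0.0102, 0.1518], [0.012, 0.0122, 0.1559]]
tcp [-0.0212 -0.0004] n 3638 min [-0.0149 -0.0117  0.151 ] max [0.013  0.0138 0.159 ] med [0.0013 0.001  0.1544] p1/99 [[-0.0137, -0.0102, 0.1518], [0.012, 0.0122, 0.156]]
t 3.7667 mach [-0.02128321 -0.00043975] [ 0.55959913 -0.00160635  0.12857531] F [-0.26100294 -0.12317355 -0.11116964]
goal [ 0.56053857 -0.00107953  0.128     ] tool shift [ 0.002  -0.0009  0.0012] in target axes [ 0.002  -0.0009  0.0012] turn [-0.     -0.0001 -0.0001]
```

>>> {"name": "apply_moves", "arguments": {"targets": [[-0.03, 0, 0, 0, 0, 0], [0, -0.04, 0, 0, 0, 0], [0, -0.04, 0, 0, 0, 0], [0.036, 0, 0, 0, 0, 0], [0.036, 0, 0, 0, 0, 0], [0, 0, 0, 0, 0, 0], [0, 0, 0, 0, 0, 0]]}}

```text
t: 4.35
position: [0.5772, 0.0401, 0.1284]
tcp_rot: [0.0, 0.999, 0.045, 0.0]
force: [-1.2, -0.2, -0.6]
opening: 0.0004
gripper_force: 0.0
```

```bash
python3 -c "
from h import *
lever();plan(0,.032,.128)"
```

```text
tcp [-0.      0.0395] n 188 min [ 0.0063 -0.0031  0.151 ] max [0.0132 0.0428 0.1589] med [0.0085 0.0384 0.1534] p1/99 [[0.0066, -0.0023, 0.151], [0.0131, 0.0428, 0.1588]]
t 4.4 mach [-0.00088533  0.03949925] [0.57630341 0.04001293 0.1282999 ] F [-1.08765921 -0.31110593  1.46668163]
goal [0.57786297 0.0326244  0.128     ] tool shift [0.0018 0.015  0.0006] in target axes [0.0018 0.015  0.0006] turn [-0.      0.0002 -0.0001]
```

>>> {"name": "apply_moves", "arguments": {"targets": [[0.001, 0.012, 0, 0, 0, 0], [0, 0.006, 0, 0, 0, 0], [0, 0.006, 0, 0, 0, 0], [0, 0.006, 0, 0, 0, 0], [0, 0.006, 0, 0, 0, 0], [0, 0.006, 0, 0, 0, 0]]}}

```text
t: 4.9
position: [0.5788, 0.019, 0.1286]
tcp_rot: [-0.0, 0.999, 0.045, -0.0]
force: [-1.0, 2.2, -0.2]
opening: 0.0003
gripper_force: 1.2
```

>>> {"name": "apply_moves", "arguments": {"targets": [[0, 0.006, 0, 0, 0, 0], [0, 0.006, 0, 0, 0, 0], [0, 0.006, 0, 0, 0, 0], [0, 0.006, 0, 0, 0, 0]]}}

```text
t: 5.23
position: [0.5801, 0.007, 0.1286]
tcp_rot: [-0.0, 0.999, 0.045, -0.0]
force: [-0.9, 1.8, -1.2]
opening: 0.0006
gripper_force: 1.2
```

```bash
python3 -c "
from h import *
plan(0,-.0125,.128);p,d=snap('wrist','w3')"
```

```text
t 5.2333 mach [-0.00014051  0.00625252] [0.58005036 0.00696962 0.12858466] F [-0.90620028  1.83031825 -1.19460921]
goal [ 0.58188535 -0.01169343  0.128     ] tool shift [0.0003 0.0375 0.0012] in target axes [0.0003 0.0375 0.0012] turn [-0.      0.0001 -0.0001]
```

View pics/w3.png

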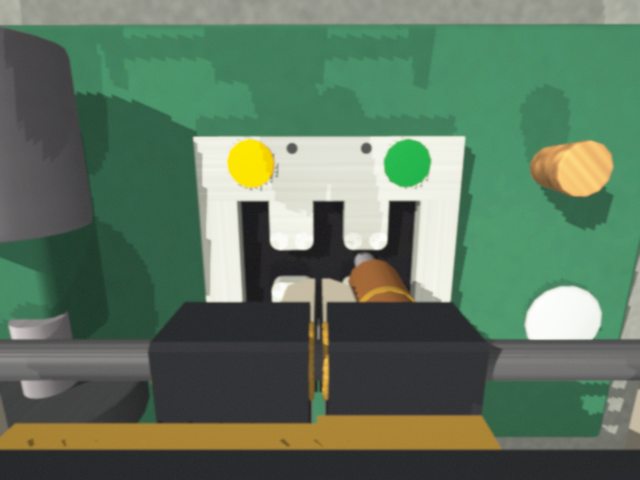

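The lever stem, at (365,262), is in the cross channel between the middle and right lanes, about 24 mm across. Continuing.

>>> {"name": "apply_moves", "arguments": {"targets": [[0, 0.006, 0, 0, 0, 0], [0, 0.006, 0, 0, 0, 0], [0, 0.006, 0, 0, 0, 0], [0, 0.006, 0, 0, 0, 0], [0, 0.006, 0, 0, 0, 0], [0, 0.006, 0, 0, 0, 0], [0, 0, 0, 0, 0, 0]]}}

```text
t: 5.87
position: [0.5819, -0.0115, 0.1286]
tcp_rot: [0.0, 0.999, 0.045, -0.0]
force: [-0.5, 1.5, -0.3]
opening: 0.0002
gripper_force: 0.8
```

```bash
python3 -c "
from h import *
plan(0,-.0125,.128);lever()"
```

```text
t 5.8667 mach [ 1.82272441e-05 -1.22890534e-02] [ 0.58188443 -0.0114817   0.12860755] F [-0.54910475  1.50557346 -0.25655806]
goal [ 0.58188535 -0.01169343  0.128     ] tool shift [-0.      0.0004  0.0012] in target axes [-0.      0.0004  0.0012] turn [ 0.0001  0.     -0.0003]
tcp [ 0.     -0.0123] n 194 min [ 0.0065 -0.0449  0.151 ] max [ 0.0133 -0.009   0.159 ] med [ 0.0085 -0.0133  0.1535] p1/99 [[0.0067, -0.0435, 0.1511], [0.013, -0.009, 0.1587]]
```

>>> {"name": "apply_moves", "arguments": {"targets": [[0, -0.016, 0, 0, 0, 0], [-0.04, 0, 0, 0, 0, 0], [-0.04, 0, 0, 0, 0, 0], [0, 0.039, 0, 0, 0, 0], [0, 0.039, 0, 0, 0, 0], [0, 0, 0, 0, 0, 0], [0, 0, 0, 0, 0, 0]]}}

```text
t: 6.5
position: [0.5453, -0.0457, 0.1291]
tcp_rot: [0.0, 0.999, 0.044, 0.001]
force: [-0.2, 0.4, 0.5]
opening: 0.0001
gripper_force: 0.0
```

```bash
python3 -c "
from h import *
plan(-.023,-.0425,.128);lever();snap('wrist','w4')"
```

```text
t 6.5 mach [-0.03947931 -0.04302618] [ 0.54532692 -0.0456632   0.12911772] F [-0.24116701  0.44087284  0.45510405]
goal [ 0.56169121 -0.04364961  0.128     ] tool shift [ 0.033  -0.0011  0.0023] in target axes [ 0.033  -0.0011  0.0022] turn [ 0.0002 -0.0004 -0.0006]
tcp [-0.0395 -0.043 ] n 4080 min [-0.033  -0.0527  0.151 ] max [ 0.0129 -0.0273  0.1589] med [ 0.0007 -0.0403  0.1544] p1/99 [[-0.0312, -0.0512, 0.1519], [0.0117, -0.0288, 0.156]]
```

View pics/w4.png

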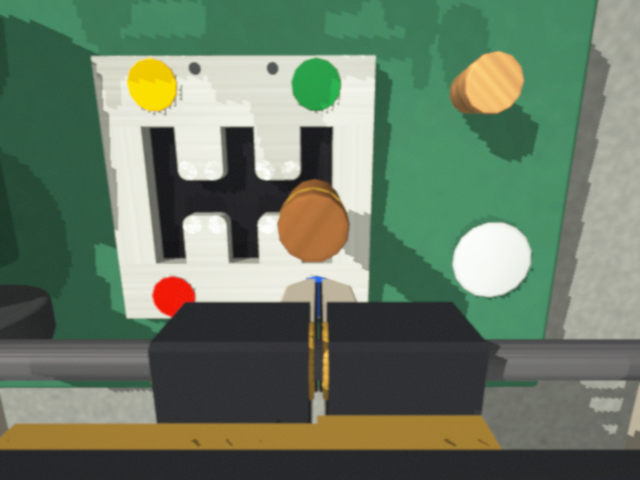

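The handle top is at (314,222), at the right lane and lined up with the green disc at (316,84). The fingers are behind it. Now pushing along +x.

>>> {"name": "apply_moves", "arguments": {"targets": [[0.02, -0.003, 0, 0, 0, 0], [0.01, 0, 0, 0, 0, 0], [0.006, 0, 0, 0, 0, 0], [0.006, 0, 0, 0, 0, 0], [0.006, 0, 0, 0, 0, 0], [0.006, 0, 0, 0, 0, 0], [0.006, 0, 0, 0, 0, 0], [0.006, 0, 0, 0, 0, 0]]}}

```text
t: 7.27
position: [0.5774, -0.0405, 0.1285]
tcp_rot: [-0.0, 0.999, 0.045, -0.0]
force: [-2.7, 0.1, 0.6]
opening: 0.0005
gripper_force: 1.2
```

>>> {"name": "apply_moves", "arguments": {"targets": [[0.006, 0, 0, 0, 0, 0], [0.006, 0, 0, 0, 0, 0], [0.006, 0, 0, 0, 0, 0], [0.006, 0, 0, 0, 0, 0], [0.004, 0, 0, 0, 0, 0]]}}

```text
t: 7.68
position: [0.5917, -0.0393, 0.1285]
tcp_rot: [-0.0, 0.999, 0.045, -0.0]
force: [-1.7, 1.5, 0.2]
opening: 0.0006
gripper_force: 1.1
```

```bash
python3 -c "
from h import *
plan(.0115,-.0425,.128);lever()"
```

```text
t 7.6833 mach [ 0.00726867 -0.0409195 ] [ 0.59169311 -0.03933958  0.12848932] F [-1.66421591  1.53239933  0.17310007]
goal [ 0.59604998 -0.04053114  0.128     ] tool shift [0.0085 0.0032 0.001 ] in target axes [0.0085 0.0032 0.001 ] turn [-0.0001  0.0001 -0.0002]
tcp [ 0.0073 -0.0409] n 3553 min [ 0.0136 -0.0527  0.151 ] max [ 0.041  -0.0274  0.159 ] med [ 0.0294 -0.0402  0.1544] p1/99 [[0.0147, -0.0514, 0.1517], [0.0397, -0.0287, 0.156]]
```

Lever is at x ≈ 27.5 mm. I'll creep on until the force shows the end of the slot.

>>> {"name": "apply_moves", "arguments": {"targets": [[0.003, 0, 0, 0, 0, 0], [0.002, 0, 0, 0, 0, 0], [0.002, 0, 0, 0, 0, 0], [0, 0, 0, 0, 0, 0]]}}

```text
t: 8.07
position: [0.595, -0.0391, 0.1286]
tcp_rot: [-0.0, 0.999, 0.045, -0.0]
force: [-2.1, 1.9, -0.9]
opening: 0.0001
gripper_force: 0.9
```

>>> {"name": "apply_moves", "arguments": {"targets": [[0.002, 0, 0, 0, 0, 0], [0, 0, 0, 0, 0, 0]]}}

```text
t: 8.23
position: [0.596, -0.0391, 0.1286]
tcp_rot: [-0.0, 0.999, 0.045, -0.0]
force: [-1.4, 0.4, -0.7]
opening: 0.0004
gripper_force: 1.0
```

```bash
python3 -c "
from h import *
plan(.0115,-.0425,.128);lever()"
```

```text
t 8.2333 mach [ 0.01155933 -0.04103375] [ 0.59597653 -0.03906553  0.12857319] F [-1.35213812  0.39539818 -0.73932936]
goal [ 0.59604998 -0.04053114  0.128     ] tool shift [-0.0001  0.0029  0.0011] in target axes [-0.0001  0.0029  0.0011] turn [-0.      0.     -0.0002]
tcp [ 0.0116 -0.041 ] n 3563 min [ 0.0179 -0.0527  0.151 ] max [ 0.0453 -0.0272  0.159 ] med [ 0.0338 -0.04    0.1544] p1/99 [[0.0193, -0.0512, 0.1518], [0.0441, -0.0288, 0.1559]]
```

>>> {"name": "apply_moves", "arguments": {"targets": [[0.002, 0, 0, 0, 0, 0], [0, 0, 0, 0, 0, 0]]}}

```text
t: 8.45
position: [0.5963, -0.039, 0.1286]
tcp_rot: [-0.0, 0.999, 0.045, -0.001]
force: [-4.9, 0.9, 0.7]
opening: 0.0006
gripper_force: 2.2
```

>>> {"name": "apply_moves", "arguments": {"targets": [[0.001, 0, 0, 0, 0, 0], [0, 0, 0, 0, 0, 0]]}}

```text
t: 8.62
position: [0.5965, -0.039, 0.1286]
tcp_rot: [-0.0, 0.999, 0.045, -0.001]
force: [-6.1, 0.7, 1.4]
opening: 0.0005
gripper_force: 2.9
```

The lever has stalled at the end stop: force rises to 6 N without travel. Now retreating.

>>> {"name": "apply_moves", "arguments": {"targets": [[-0.02, 0, 0, 0, 0, 0], [-0.04, 0, 0, 0, 0, 0], [-0.04, 0, 0, 0, 0, 0], [0, 0, -0.05, 0, 0, 0], [0, 0, -0.05, 0, 0, 0], [0, 0, -0.05, 0, 0, 0], [0, 0, -0.05, 0, 0, 0], [0, 0, 0, 0, 0, 0], [0, 0, 0, 0, 0, 0]]}}

```text
t: 9.37
position: [0.5495, -0.044, 0.2308]
tcp_rot: [0.001, 0.999, 0.045, 0.003]
force: [-0.2, 0.1, -0.6]
opening: 0.0007
gripper_force: 0.0
```

```bash
python3 -c "
from h import *
plan(0,0,.2);lever();snap('wrist','w5')"
```

```text
t 9.3667 mach [-0.03512216 -0.04173673] [ 0.54954968 -0.04398519  0.23082767] F [-0.19871629  0.05420891 -0.62402942]
goal [0.58075547 0.0007554  0.2       ] tool shift [ 0.0698 -0.0837  0.0619] in target axes [ 0.0702 -0.0835  0.0617] turn [ 0.0007 -0.0019 -0.0002]
tcp [-0.0351 -0.0417] n 1470 min [ 0.0204 -0.0526  0.151 ] max [ 0.0452 -0.0275  0.1565] med [ 0.0327 -0.04    0.1544] p1/99 [[0.0213, -0.0513, 0.152], [0.0439, -0.0288, 0.1559]]
```

View pics/w5.png

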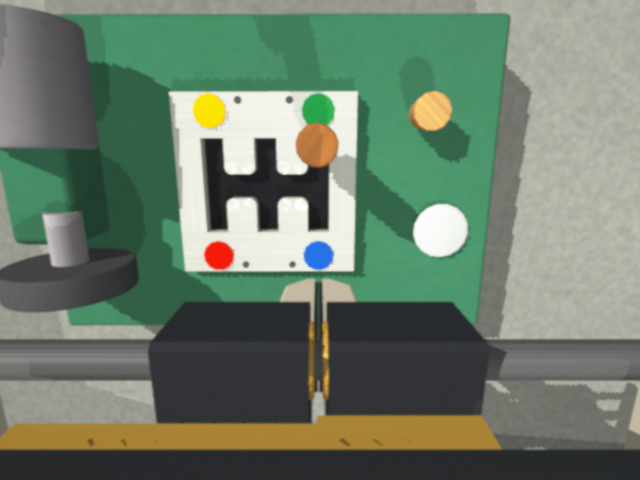

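The handle (317,145) sits at the slot end against the green disc (318,108), at x ≈ 32.5 mm. The hand is clear, and the cork and lens haven't moved.

```bash
python3 -c "
from workcell import env
print(env.close_job())"
```

```text
the job is handed in; nothing more can be done
None
```

The feed lever is fully home in the green-disc slot: it measured x ≈ 32 mm against the end stop, with about 6 N on the last push. The hand is clear and the job was handed in at about 9.5 s; no verdict came back.

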